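Reset the encoder reader's stop and hover the blue housing over the reading head

TASK

Prove the reader's red mushroom stop: press it fully down and let it spring up, then turn its bar clockwise to the end of its travel to reset it. Then take the blue encoder housing from the white shelf, lift it over the glass door, and finish still holding it upright and still, hovering about 1 cm above the centre of the black reading head with its brass outlet pointing along the head's white line, toward the line's outer end. The housing must never touch the reader, and the glass door and the other parts on the shelf and bench are to be left alone.

Things in the scene. Friction and masses are not known exactly. Their poses are not given: they have to be found in the camera images.
- housing_center (a point): Centre of the loose blue encoder housing (0.25 kg), 30 mm above its underside. 60 mm tall: flange 54 mm diameter to 8 mm, square body 44 x 44 mm to 52 mm, aluminium disc 36 mm diameter on top. Own x, y normal to the flat sides, z up. A brass outlet (16 mm diameter, axis 26 mm up) sticks out from the -x side: grip the y sides. In any of the shelf's four places.
- housing_outlet (a point): Tip of the housing's outlet, 44 mm from the housing's axis along its own -x.
- cabinet: Open-topped pulled-out cabinet compartment: white shelf 330 (x) x 300 (y) mm, surface 30 mm above the origin, which is on the bench under its centre. Grey walls: ends x = +-165 mm, 75 mm high; back y = +146 mm, 85 mm high. The glass door's line is y = -140 mm. Four spares stand near x = +-70, y = +-60 mm.
- door_top (a point): Middle of the top edge of the sliding glass door, 95 mm above the bench. Panel 250 mm along x, 9 mm thick, aluminium edged, stands upright in the compartment's front.
- glass_door (a joint): Position of the glass door along its track (m), 0 to 0.06 toward the cabinet's +x; leave it alone.
- reader_spot (a point): Centre of the flat top of the reader's black reading head (60 mm diameter), 75 mm above the bench. The white line runs from it to the rim (and on along the base) along its own -x, its outer end: the held housing's x axis must match this x axis. Reader base 110 x 110 x 30 mm; two orange guard plates at y = +-50 mm (5 mm thick, 60 mm along x) rise 10 mm above the head's top.
- stop_bar (a point): Centre of the raised bar on the red mushroom cap: bar 34 mm long (own x), 12 mm wide (own y), 20 mm high, so its top is 10 mm above this point and the cap (42 mm diameter, 14 mm thick) begins 10 mm below it. It turns and sinks with the cap; 88 mm above the bench when up. On a fixed yellow box 90 x 90 x 50 mm.
- stop_press (a joint): How far the mushroom is pressed (m): 0 up, 0.006 fully down; a spring pushes it up (about 2 N at first, 5 N fully down).
- stop_turn (a joint): Turn of the cap (rad), grows clockwise seen from above, from its start (up to 0.25) to the end stop at 1.3; light friction (0.04 N m), stays where it is left.
- valve: Bystander: stainless proportional valve, 80 x 40 x 58 mm, origin under its centre, on the shelf.
- plug: Bystander: brass manifold plug, 40 mm diameter, 34 mm tall, origin under its centre, on the shelf.
- shell: Bystander: grey connector shell, 50 x 30 x 48 mm, origin under its centre, on the shelf.
- bottle: Bystander: amber bottle, 56 mm diameter, 125 mm tall, origin under its centre, on the bench.
- jar: Bystander: small white-capped jar, 44 mm diameter, 55 mm tall, origin under its centre, on the bench.
- screwdriver: Bystander: screwdriver lying on the far side of the bench, about 200 mm long along its x.
There are look-alikes about, which are no part of the job. Of the things that look like the part that bears stop_bar, the larger one is meant. What is shaped like the part that bears reader_spot but green is not meant.

How it is judged (in metres and radians):
On the way, in this order (a step that is already met when the one before it is completed fails the run):
1. the mushroom stop is pressed fully down (value of joint stop_press above 0.0048 m), for 0.1 s.
2. the stop has sprung up and its bar is turned clockwise to the end of its travel (value of joint stop_press below 0.002 m and value of joint stop_turn above 1.15 rad), for 0.1 s.
3. the housing is lifted from the shelf, its underside above the glass door's top, still over the compartment (height (world z) of housing_center above 0.127 m and y of housing_center in the frame of cabinet between -0.2 and 0.17 m and x of housing_center in the frame of cabinet between -0.2 and 0.2 m), for 0.05 s.
At the end, for the whole second after the job is handed in: Housing held and still, axis within 6 mm of the head's centre, underside 3 to 20 mm above the head, not touching the reader, upright within 0.1 rad, x axis within 0.12 rad of the head's, outlet toward the line's outer end; stop up and turned over 1.15 rad (all of step 2 and horizontal distance between housing_center and reader_spot below 0.006 m and z of housing_center in the frame of reader_spot between 0.033 and 0.05 m and angle between the x axis of housing_center and the x axis of reader_spot, either way round below 0.12 rad and x of housing_outlet in the frame of reader_spot below -0.02 m and angle between housing_center's own z axis and vertical below 0.1 rad and contact force between housing and the fingers above 1 N and contact force between housing and reader below 0.05 N and linear speed of housing below 0.02 m/s); the arm keeps its last pose, push and grip.
It fails at once if the housing touches the reader (contact force between housing and reader above 0.5 N).
It fails at once if the glass door is knocked (over 3 N) (contact force between any of housing, the fingers, the arm and glass_door above 3 N).
It fails at once if the housing passes the door line lower than the glass door's top (y of housing_center in the frame of cabinet between -0.165 and -0.115 m and x of housing_center in the frame of cabinet between -0.17 and 0.17 m and height (world z) of housing_center below 0.12 m).
It fails at once if another part is moved more than 20 mm (distance of any of valve, plug, shell, bottle, jar, screwdriver from where it was at the start of the episode above 0.02 m).
It fails at once if an upright bystander is tipped (angle between any of valve, plug, shell, bottle, jar's own z axis and vertical above 0.5 rad).
It also fails if it takes over 64 s, if anything falls off the work surface, if the arm or the gripper's body presses on something with over 40 N, if the wrist force passes 120 N, or if a joint passes its speed limit or range.

ROBOT

A 6-joint arm with a two-finger parallel gripper is mounted at the origin on the work surface. World frame = base frame: x ahead of the robot, y to its left, z up, the work surface at z = 0. Lengths are in m, angles in degrees, forces in N, time in s.
With the tool pointing down it reaches from about 0.4 to 0.825 m from the base axis. Payload 7 kg.
Tool frame: the origin (TCP) lies at the very end of the fingers, on their centre line; the grasp point (between the pads) lies 19 mm behind it; z points along the fingers, y is the line along which they close (so a half turn about z gives the same grasp; the last joint's range is limited). The gripper opens to 88 mm and grips with 3 to 60 N. Pads are 19 mm wide; open, the fingers measure 130 mm over their backs; the gripper's body (78 mm by 193 mm) begins 47 mm behind the grasp point.
Start: joints at [92.023, 20.546, 0.682, 0, -70.136, -16.507], TCP at [0.169, 0.654, 0.187] pointing down, gripper open.
Joint ranges: [-176.03, 176.03], [-82.01, 121.73], [-58.28, 71.71], [-173.87, 95.51], [-174.79, -0.11], [-173.66, 173.66]. Speed limits (degrees/s): [136.94, 136.94, 172.46, 180, 180, 180].

INTERFACE

Orientations are given as [roll, pitch, yaw] about the fixed x, y, z axes, in that order (R = Rz(yaw) Ry(pitch) Rx(roll)).
In Python, from plant import ctrl gives the robot as it stands.
- The arm moves only by the tool carry_out, never from a script. Its argument "deltas" is a list that holds one entry, the list of rows, each a list of 5 numbers: the shift along the tool's x, y, z scaled (see below), then the turn about the tool's z scaled (see below), then the opening, from -1 (shut) to 1 (fully open). A call has 1 to 5 rows; each row is the pose to reach, as a shift and turn from the pose commanded when the call began, along the tool's axes at that moment, turning the shorter way round; what a row does not reach only later rows make up. The controller multiplies each number of a shift by 20 cm and each number of a turn by 2 pi rad. A row lasts 1/10 s, in which the tool goes at most 50 mm and 8.59 degrees, less where a joint would pass 70% of its speed; a pose out of reach is approached as far as the arm can. A call with a number of a shift or a turn outside -1 to 1 is refused whole. A call with a gripper value outside its range is refused whole. The fingers move at their own pace and stop on an object; the grip force is fixed at half the most. Time passes only in rows, so rows that repeat a pose let the fingers close. It gives the time, the measured TCP pose, the force, the opening and the grip force at its end, in the units of the state.
- ctrl.get_obs(): the state, without advancing time (a new reading comes with each control period).
- ctrl.snapshot(name): name is "scene" or "top" or "wrist"; returns a dict with "color" (480x640x3 uint8, red, green, blue), "camera_matrix" (3x3 intrinsics, pixels), "k1" (the pictures are not rectified: a ray, as slopes to the right and down, at radius r is drawn at 1 + k1 r^2 times it, then the intrinsics apply), "R" (3x3) and "t" (3): a world point X has camera coordinates R X + t. Camera axes: x right, y down, z forward; pixel columns grow to the right and rows downward; lengths in m; the calibration is good to about 2 mm. A picture is of the moment at which its call begins. There is no depth.
- ctrl.close_job(): hands the job in; it is judged then, once.
Trained networks look in a picture, given as the dict that the camera call returned (one of the last four; its "shot" number tells which), for a name from the list of things; names that differ only in an ending like _2 or _b are one class to them, and where a whole thing is asked for, a point or a joint stands for the part that bears it (a point fixed in the world has none). Each returns a list of dicts, best first, with "p" (0 to 1); they miss things now and then, are a little off and sometimes report something else, mostly with a low value. They report only what shows in the picture. A call takes as long as a camera call. They do not tell look-alikes from the thing itself.
- ctrl.search_frame(picture, name): "centre" ([column, row] in pixels, amid what is visible of it).
- ctrl.silhouettes(picture, name): "mask" (480x640 bool, what is visible of it) and "centre" ([column, row] in pixels, amid what is visible of it).
- ctrl.spot_point(picture, name): "centre" ([column, row] in pixels: a listed point, or the origin of a listed thing).
The state is a dict: "clock": time; "joint_pos": joint angles; "qvel": joint speeds; "tau": joint torques, N m; "tool_pos": TCP position; "orientation": TCP orientation; "force": force on the tool from outside, world axes, zero at the start; "moment": the same for the moment, N m; "opening": finger opening in m; "gripper_force": force on a finger pad.
Only numpy, scipy, OpenCV 4.12 (cv2) and the standard library are available. Lean on these libraries where they do the work, as an engineer would, in place of code of your own. Each camera call takes 0.05 s, during which the arm holds its last target. There are 200 camera calls.

## Working session

There is one attempt and no reset: what is moved stays moved. The work goes in short steps, Python scripts to look and compute and a tool call to move; the robot and the scene stay as the last step left them, time stands still between calls to the robot, and variables do not carry over. Pictures are saved under pics/ and viewed, at most 10 in all, crops included, and the job is handed in when it is done.

Besides the shell and the picture viewer there is one more tool, called as name(argument=value, ...), one argument or row to a line, values as JSON. carry_out: Moves the arm, as the interface text tells. Its arguments: {"type":"object","properties":{"deltas":{"type":"array"}},"required":["deltas"]}

```bash
mkdir -p pics; cat > h.py <<'E'
import numpy as np, cv2
from plant import ctrl
def ray(s,px):
    K=np.array(s["camera_matrix"]);R=np.array(s["R"]);t=np.array(s["t"])
    d=np.array([(px[0]-K[0,2])/K[0,0],(px[1]-K[1,2])/K[1,1]]);u=d.copy()
    for _ in range(20): u=d/(1+s["k1"]*(u@u))
    return -R.T@t, R.T@np.array([u[0],u[1],1])
def atz(s,px,z):
    o,d=ray(s,px); return o+d*(z-o[2])/d[2]
def proj(s,X):
    K=np.array(s["camera_matrix"]);c=np.array(s["R"])@np.array(X)+np.array(s["t"]);u=c[:2]/c[2];u=u*(1+s["k1"]*(u@u))
    return [K[0,0]*u[0]+K[0,2],K[1,1]*u[1]+K[1,2]]
def save(s,n,crop=None,f=1):
    im=s["color"][:,:,::-1]
    if crop: im=im[crop[1]:crop[3],crop[0]:crop[2]]
    if f!=1: im=cv2.resize(im,None,fx=f,fy=f,interpolation=cv2.INTER_CUBIC)
    cv2.imwrite("pics/"+n+".png",im)
E
python3 - <<'E'
from h import *
np.set_printoptions(precision=3,suppress=True)
Z=dict(housing_center=.06,housing_outlet=.056,cabinet=0,door_top=.095,reader_spot=.075,stop_bar=.088,valve=.03,plug=.03,shell=.03,bottle=0,jar=0,screwdriver=0)
for v in("top","scene"):
    s=ctrl.snapshot(v); save(s,v)
    print(v,ray(s,[320,240]))
    for n,z in Z.items():
        print(n,[(round(d["p"],2),np.round(d["centre"]),atz(s,d["centre"],z)[:2]) for d in ctrl.spot_point(s,n)[:3]])
print(ctrl.get_obs())
E
```

```text
top (array([ 0.289, -0.052,  1.357]), array([ 0.194,  0.02 , -0.981]))
housing_center [(0.87, array([223., 230.]), array([0.566, 0.219]))]
housing_outlet [(0.55, array([225., 248.]), array([0.521, 0.212]))]
cabinet [(0.83, array([204., 259.]), array([0.501, 0.278])), (0.4, array([254., 238.]), array([0.56, 0.15])), (0.3, array([223., 227.]), array([0.588, 0.231]))]
door_top [(0.62, array([256., 240.]), array([0.537, 0.131]))]
reader_spot [(0.93, array([331., 251.]), array([ 0.517, -0.055])), (0.91, array([378., 329.]), array([ 0.33 , -0.171]))]
stop_bar [(0.7, array([484., 276.]), array([ 0.463, -0.421])), (0.65, array([433., 254.]), array([ 0.512, -0.302])), (0.34, array([227., 230.]), array([0.56 , 0.204]))]
valve [(0.71, array([188., 230.]), array([0.571, 0.317]))]
plug [(0.72, array([228., 282.]), array([0.44 , 0.204]))]
shell [(0.69, array([178., 284.]), array([0.431, 0.332]))]
bottle [(0.69, array([389., 198.]), array([ 0.676, -0.205]))]
jar [(0.67, array([318., 202.]), array([ 0.661, -0.017]))]
screwdriver [(0.66, array([310., 164.]), array([0.767, 0.007]))]
scene (array([1.03
[... 931 characters left out ...]
)]
bottle [(0.74, array([246., 237.]), array([ 0.672, -0.195])), (0.69, array([249., 306.]), array([0.771, 0.007]))]
jar [(0.68, array([291., 282.]), array([ 0.661, -0.004]))]
screwdriver [(0.77, array([248., 307.]), array([0.774, 0.009]))]
{'clock': 1.3, 'joint_pos': array([ 92.022,  20.546,   0.683,   0.   , -70.133, -16.506]), 'qvel': array([ 0.071, -0.079,  0.025, -0.06 ,  0.032,  0.053]), 'tau': array([ -0.002, -58.238,  29.329,   7.002,   0.012,  -0.   ]), 'tool_pos': array([0.169, 0.654, 0.187]), 'orientation': array([-179.997,    0.001,  -14.484]), 'force': array([-0.033, -0.107,  0.722]), 'moment': array([-0.007, -0.044, -0.029]), 'gripper_force': 0.0, 'opening': 0.0877335263686655}
```

View pics/top.png

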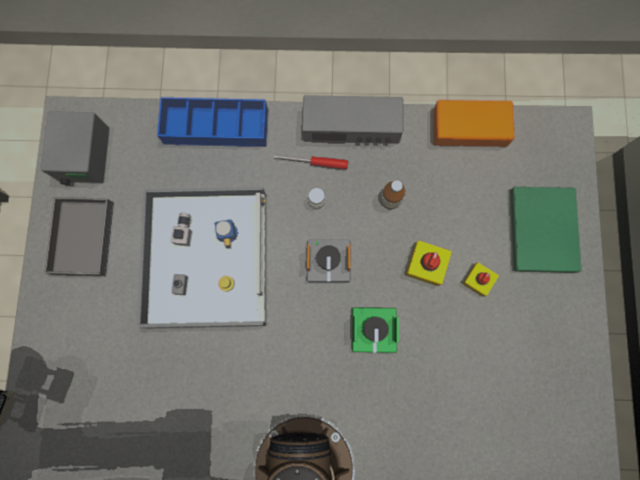

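View pics/scene.png

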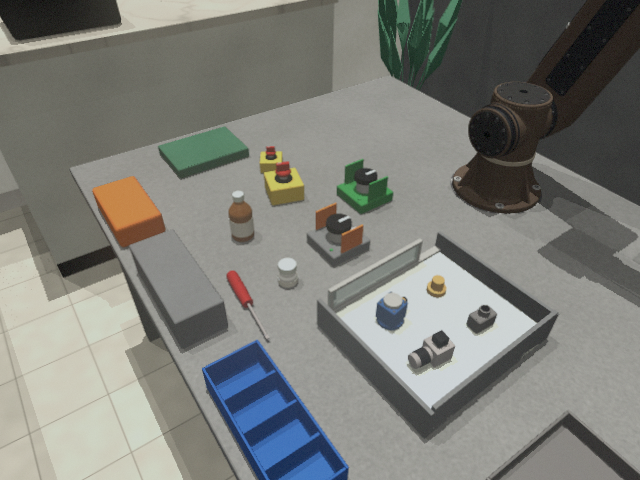

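Top view: two red mushroom stops on yellow boxes, at (431,261) and (483,278). The first is the larger. There are two readers: grey with orange plates at (329,258), and green at (375,330), which is not meant. The housing is at (225,231) with its outlet pointing down the image (world -x). I'll confirm in one crop.

```bash
cat >> h.py <<'E'
from scipy.spatial.transform import Rotation as Ro
def move(target,yaw=None,frm=None):
    o=ctrl.get_obs(); p=np.array(frm if frm is not None else o["tool_pos"]); a=o["orientation"]
    R=Ro.from_euler("xyz",a,degrees=True).as_matrix()
    d=R.T@(np.array(target)-p); t=0 if yaw is None else (-(yaw-a[2])+180)%360-180
    print("delta",np.round(d/.2,4),"turn",round(t/360,4),"dist",round(float(np.linalg.norm(d)),3),"turndeg",round(t,1))
E
python3 - <<'E'
from h import *
s=ctrl.snapshot("top"); save(s,"c",(300,185,500,335),4)
for n in("stop_bar","reader_spot"):
    for d in ctrl.silhouettes(s,n): print(n,d["p"],d["centre"],d["mask"].sum())
move([.42,.35,.25],0)
E
```

```text
stop_bar 0.58 [430.2, 257.6] 189
stop_bar 0.33 [202.4, 259.0] 15774
reader_spot 0.78 [330.9, 258.2] 1901
reader_spot 0.61 [375.3, 326.7] 2068
delta [ 1.5955  1.1553 -0.3152] turn -0.0402 dist 0.399 turndeg -14.5
```

View pics/c.png

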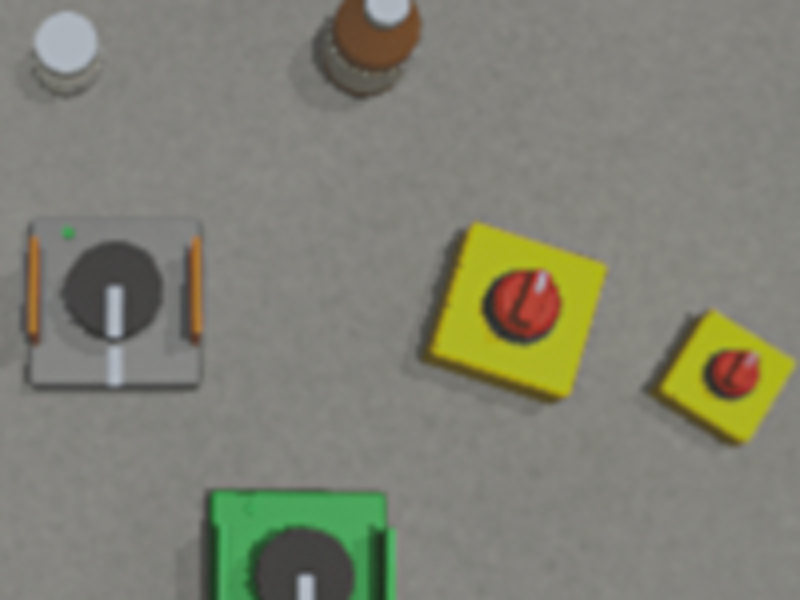

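The larger box, at crop (525,305) or full-picture (431,261), is about 35% bigger than the one at (483,278), so it's the stop meant. Its bar points about 20-25° clockwise of image-up. The orange-plate reader's white line runs straight down (-x). Moving over to the stop.

carry_out(
  deltas=[
    [[0.8,0.58,-0.3,-0.04,-1],[0.8,0.58,-0.3,-0.04,-1],[0.8,0.58,-0.3,-0.04,-1],[0.8,0.58,-0.3,-0.04,-1],[0.8,0.58,-0.3,-0.04,-1]],
  ],
)

```text
clock: 1.95
tool_pos: [0.2975, 0.4986, 0.25]
orientation: [-179.8, -0.1, -0.2]
force: [-0.3, 0.9, -0.0]
opening: 0.0529
gripper_force: 0.0
```

```bash
python3 - <<'E'
from h import *
print(ctrl.get_obs()["tool_pos"],ctrl.get_obs()["orientation"],ctrl.get_obs()["joint_pos"])
move([.44,-.29,.24],-25)
E
```

```text
[0.29752255 0.49863636 0.25002226] [-1.79801992e+02 -9.67200011e-02 -2.37125830e-01] [ 7.85075334e+01  9.54598924e+00 -6.04457987e+00  5.84198803e-02
 -7.41963605e+01  1.12397023e+01]
delta [0.7286 3.9404 0.0377] turn 0.0688 dist 0.801 turndeg 24.8
```

carry_out(
  deltas=[
    [[0.75,1,0.0,0.03,-1],[0.75,1,0.0,0.03,-1],[0.75,1,0.0,0.03,-1],[0.75,1,0.0,0.03,-1],[0.75,1,0.0,0.03,-1]],
  ],
)

```text
clock: 2.45
tool_pos: [0.4452, 0.2995, 0.2472]
orientation: [-180.0, -0.0, -10.8]
force: [2.3, 0.8, 0.7]
opening: 0.0134
gripper_force: 0.0
```

```bash
python3 - <<'E'
from h import *
print(ctrl.get_obs()["tool_pos"],ctrl.get_obs()["orientation"],ctrl.get_obs()["joint_pos"])
move([.46,-.10,.24],-25)
E
```

```text
[0.44519895 0.29954987 0.24722916] [-1.79962945e+02 -1.89861524e-02 -1.08446235e+01] [ 5.48792437e+01  5.40602592e+00 -1.12476150e+01  2.16408168e-03
 -7.33047752e+01  2.42755180e+01]
delta [0.4485 1.9482 0.035 ] turn 0.0393 dist 0.4 turndeg 14.2
```

carry_out(
  deltas=[
    [[0.22,0.97,0.0,0.04,-1],[0.22,0.97,0.0,0.04,-1],[0.22,0.97,0.0,0.04,-1],[0.22,0.97,0.0,0.04,-1],[0.22,0.97,0.0,0.04,-1]],
  ],
)

```text
clock: 2.95
tool_pos: [0.4505, 0.098, 0.2474]
orientation: [-180.0, -0.0, -25.5]
force: [0.1, 0.6, -1.0]
opening: 0.0003
gripper_force: 0.0
```

carry_out(
  deltas=[
    [[0.45,0.89,0.0,0,-1],[0.45,0.89,0.0,0,-1],[0.45,0.89,0.0,0,-1],[0.45,0.89,0.0,0,-1],[0.45,0.89,0.0,0,-1]],
  ],
)

```text
clock: 3.45
tool_pos: [0.456, -0.1015, 0.2468]
orientation: [179.9, 0.0, -25.6]
force: [-0.5, 0.4, -0.3]
opening: 0.0006
gripper_force: 0.0
```

carry_out(
  deltas=[
    [[0.4,0.75,0.0,0,-1],[0.4,0.75,0.0,0,-1],[0.4,0.75,0.0,0,-1],[0.4,0.75,0.0,0,-1],[0.4,0.75,0.0,0,-1]],
  ],
)

```text
clock: 3.95
tool_pos: [0.4649, -0.2688, 0.2461]
orientation: [180.0, 0.1, -25.5]
force: [-0.7, -0.0, -0.4]
opening: 0.0004
gripper_force: 0.0
```

```bash
python3 - <<'E'
from h import *
np.set_printoptions(precision=4,suppress=True)
o=ctrl.get_obs();print(o["tool_pos"],o["orientation"],o["joint_pos"])
s=ctrl.snapshot("wrist"); save(s,"w1")
for d in ctrl.spot_point(s,"stop_bar"): print(d, atz(s,d["centre"],.088))
# bar top: find red mask details
E
```

```text
[ 0.4649 -0.2688  0.2461] [179.9666   0.0764 -25.4518] [ -9.1024   5.5593 -11.2237   0.011  -73.2996  73.6475]
{'centre': [332.4, 168.4], 'p': 0.69} [ 0.5038 -0.3022  0.088 ]
{'centre': [457.3, 145.5], 'p': 0.62} [ 0.4709 -0.4249  0.088 ]
```

View pics/w1.png

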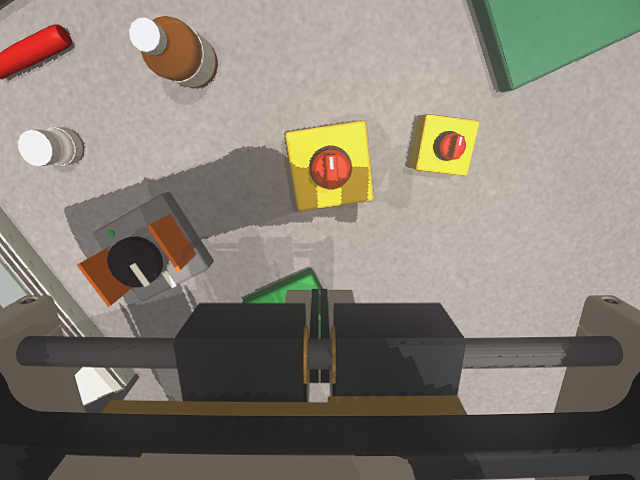

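The big stop is at (330,168) and the small one at (452,146). The bar with its white mark is almost vertical in the picture. Measuring its angle next.

```bash
python3 - <<'E'
from h import *
np.set_printoptions(precision=4,suppress=True)
s=ctrl.snapshot("wrist"); save(s,"w2",(295,130,370,205),8)
c=s["color"].astype(int)[135:200,300:365]
def ang(m,z):
    ys,xs=np.nonzero(m); P=np.array([atz(s,[x+300,y+135],z)[:2] for x,y in zip(xs,ys)])
    q=P-P.mean(0); w,V=np.linalg.eigh(q.T@q/len(q)); v=V[:,1]*np.sign(V[0,1])
    return len(P),P.mean(0),np.degrees(np.arctan2(v[1],v[0])),2*np.sqrt(3*w)
w=(c.min(2)>150); print("white",ang(w,.098))
r=(c[...,0]>120)&(c[...,1]<90); print("red",ang(r|w,.078))
rr=c[...,0]-c[...,1]; print(np.percentile(c[...,0][r],[5,25,50,75,95]))
for n in("stop_bar",): print([(d["p"],d["centre"],d["mask"].sum()) for d in ctrl.silhouettes(s,n)])
E
```

```text
white (47, array([ 0.5103, -0.3035]), np.float64(-18.03212524758721), array([0.0036, 0.0124]))
red (730, array([ 0.5037, -0.3   ]), np.float64(-14.930926165661507), array([0.0373, 0.0394]))
[124.  141.5 185.  210.  233.9]
[(0.77, [456.6, 146.9], np.int64(537)), (0.5, [12.6, 285.8], np.int64(1528))]
```

View pics/w2.png

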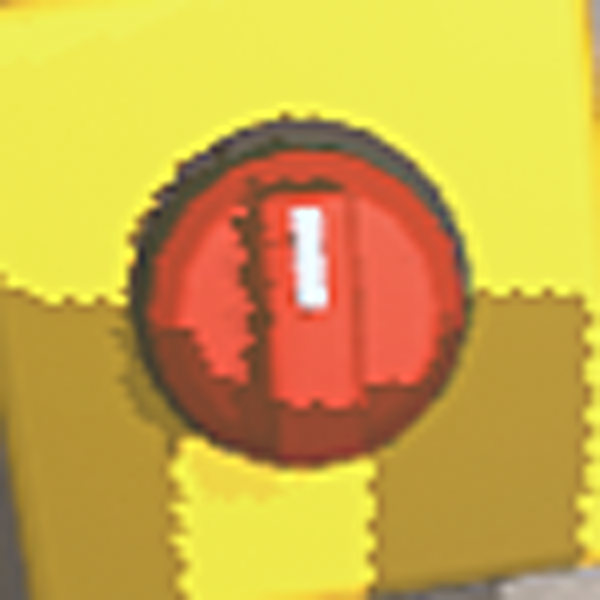

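The bar lies at about -19° yaw, centred near (0.504, -0.301), which agrees with the network point and the cap. Approaching with the fingers at 44 mm.

```bash
python3 - <<'E'
from h import *
move([.504,-.301,.12],-19)
E
```

```text
delta [0.2512 0.075  0.6347] turn -0.0173 dist 0.137 turndeg -6.2
```

carry_out(
  deltas=[
    [[0.251,0.075,0.635,-0.017,0],[0.251,0.075,0.635,-0.017,0],[0.251,0.075,0.635,-0.017,0],[0.251,0.075,0.635,-0.017,0],[0.251,0.075,0.635,-0.017,0]],
  ],
)

```text
clock: 4.65
tool_pos: [0.5038, -0.3012, 0.1201]
orientation: [180.0, 0.1, -19.1]
force: [0.7, 0.5, 0.8]
opening: 0.0349
gripper_force: 0.0
```

```bash
python3 - <<'E'
from h import *
o=ctrl.get_obs();print(o["tool_pos"],o["orientation"],o["opening"])
move([.504,-.301,.082],-19)
E
```

```text
[ 0.50377907 -0.30119402  0.12005757] [ 1.79968280e+02  7.00745529e-02 -1.90831361e+01] 0.03491763880567135
delta [ 0.001  -0.0014  0.1903] turn -0.0002 dist 0.038 turndeg -0.1
```

carry_out(
  deltas=[
    [[0,0,0.0,0,0],[0,0,0.1,0,0],[0,0,0.19,0,0],[0,0,0.19,0,-1],[0,0,0.19,0,-1]],
  ],
)

```text
clock: 5.15
tool_pos: [0.5045, -0.3021, 0.084]
orientation: [180.0, -0.1, -19.1]
force: [0.0, -0.5, 0.2]
opening: 0.033
gripper_force: 0.0
```

carry_out(
  deltas=[
    [[0,0,0,0,-1],[0,0,0,0,-1],[0,0,0,0,-1],[0,0,0,0,-1],[0,0,0,0,-1]],
  ],
)

```text
clock: 5.65
tool_pos: [0.5037, -0.3021, 0.0821]
orientation: [-180.0, -0.0, -19.2]
force: [0.5, -0.1, -0.3]
opening: 0.0005
gripper_force: 0.0
```

The fingers shut on nothing, so I'll look.

```bash
python3 - <<'E'
from h import *
o=ctrl.get_obs();print(o["tool_pos"],o["opening"],o["gripper_force"],o["force"])
s=ctrl.snapshot("scene"); a=cv2.resize(s["color"][110:230,210:370],(640,480),interpolation=2)
s=ctrl.snapshot("wrist"); b=s["color"]
cv2.imwrite("pics/m.png",cv2.resize(np.hstack([a,b]),(800,300))[:,:,::-1])
print(proj(s,[.504,-.301,.088]))
E
```

```text
[ 0.50367524 -0.30208337  0.08210576] 0.0005416000405867158 0.0 [ 0.52160775 -0.08618356 -0.33171959]
[np.float64(316.9326988422599), np.float64(279.0146831831079)]
```

View pics/m.png

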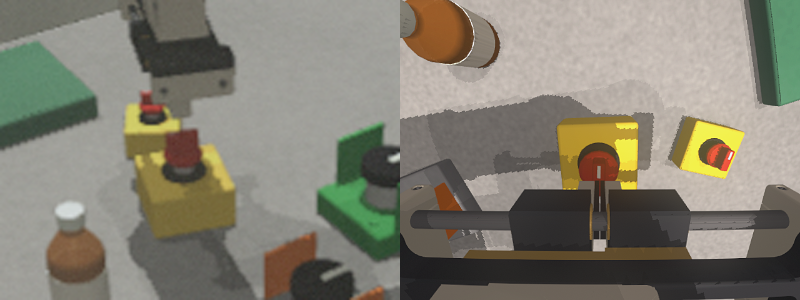

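```bash
python3 - <<'E'
from h import *
np.set_printoptions(precision=4,suppress=True)
o=ctrl.get_obs();p=o["tool_pos"]
for v in("scene","wrist","top"):
    s=ctrl.snapshot(v); print(v,"cam",ray(s,[320,240])[0],"tcp px",np.round(proj(s,p)),"tcp+10cm",np.round(proj(s,p+[0,0,.1])))
    for d in ctrl.spot_point(s,"stop_bar")[:3]: print("  ",d["p"],d["centre"],atz(s,d["centre"],.088))
    c=s["color"].astype(int); m=((c[...,0]>90)&(c[...,1]<.45*c[...,0])&(c[...,2]<.45*c[...,0])).astype(np.uint8)
    n,l,st,ce=cv2.connectedComponentsWithStats(m)
    for i in range(1,n):
        if st[i,4]>25: print("  red",st[i],np.round(ce[i],1),atz(s,ce[i],.085)[:2])
    if v=="scene": big=c[130:200,240:330]
    if v=="wrist": w=c[180:320,220:420]
cv2.imwrite("pics/m2.png",np.hstack([cv2.resize(big.astype(np.uint8),(400,311),interpolation=2),cv2.resize(w.astype(np.uint8),(400,311),interpolation=2)])[:,:,::-1])
E
```

```text
scene cam [1.0369 0.6544 0.7921] tcp px [281. 167.] tcp+10cm [279. 133.]
   0.7 [283.8, 166.8] [ 0.5016 -0.2907  0.088 ]
   0.69 [249.3, 307.0] [0.8009 0.0809 0.088 ]
   0.54 [269.9, 149.5] [ 0.4889 -0.3846  0.088 ]
  red [227 271  24  32 307] [238.2 286.1] [0.7924 0.0189]
wrist cam [ 0.5833 -0.3303  0.2798] tcp px [319. 275.] tcp+10cm [318. 388.]
   0.82 [316.1, 280.7] [ 0.5031 -0.3002  0.088 ]
   0.71 [518.4, 254.6] [ 0.4792 -0.4199  0.088 ]
  red [492 230  37  38 418] [503.2 244.9] [ 0.4868 -0.4135]
  red [512 240  24  34 295] [522.8 258.2] [ 0.4743 -0.4236]
  red [ 286  243   63   70 1763] [313.7 268.6] [ 0.51  -0.301]
top cam [ 0.2894 -0.0519  1.3571] tcp px [433. 258.] tcp+10cm [441. 251.]
   0.55 [433.1, 256.9] [ 0.5061 -0.3018  0.088 ]
   0.5 [256.2, 239.8] [0.5375 0.1302 0.088 ]
   0.44 [485.0, 275.9] [ 0.4631 -0.4249  0.088 ]
  red [311 157  24  10 176] [322.5 161.4] [ 0.7443 -0.0271]
  red [481 277   8   7  31] [485.1 280.1] [ 0.4532 -0.4256]
```

View pics/m2.png

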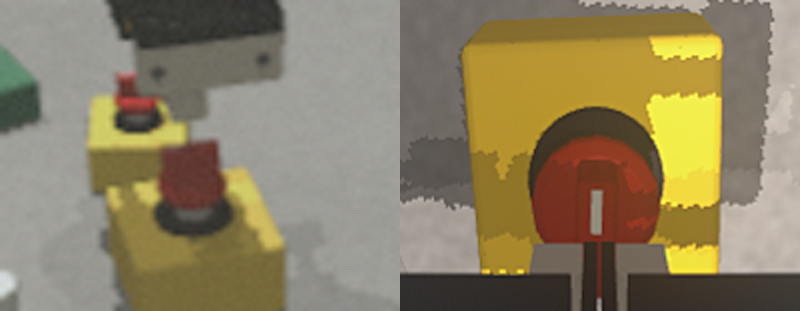

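The slit between the shut fingertips shows red at wrist (319,285). The tips end near row 289, where the stated TCP would be at row 275. So the real tips look about 15 mm higher than expected, just above the bar top, and the lateral alignment is right. That position suits pressing, so I'll descend gently and watch the force.

carry_out(
  deltas=[
    [[0,0,0.005,0,-1],[0,0,0.01,0,-1],[0,0,0.01,0,-1]],
  ],
)

```text
clock: 6.35
tool_pos: [0.5035, -0.302, 0.0798]
orientation: [-180.0, 0.0, -19.2]
force: [-0.2, 0.8, -1.2]
opening: 0.0004
gripper_force: 0.0
```

carry_out(
  deltas=[
    [[0,0,0.005,0,-1],[0,0,0.01,0,-1],[0,0,0.01,0,-1]],
  ],
)

```text
clock: 6.65
tool_pos: [0.5035, -0.302, 0.0778]
orientation: [-180.0, 0.0, -19.2]
force: [-0.1, 0.4, 0.6]
opening: 0.0004
gripper_force: 0.0
```

carry_out(
  deltas=[
    [[0,0,0.005,0,-1],[0,0,0.01,0,-1],[0,0,0.01,0,-1]],
  ],
)

```text
clock: 6.95
tool_pos: [0.5035, -0.302, 0.0758]
orientation: [-180.0, 0.0, -19.2]
force: [-0.1, -0.8, -0.2]
opening: 0.0006
gripper_force: 0.0
```

carry_out(
  deltas=[
    [[0,0,0.005,0,-1],[0,0,0.01,0,-1],[0,0,0.01,0,-1]],
  ],
)

```text
clock: 7.25
tool_pos: [0.5035, -0.302, 0.0738]
orientation: [-180.0, 0.0, -19.2]
force: [-0.1, -0.1, -0.1]
opening: 0.0006
gripper_force: 0.0
```

```bash
python3 - <<'E'
from h import *
s=ctrl.snapshot("wrist"); t=ctrl.snapshot("scene")
cv2.imwrite("pics/m3.png",np.hstack([cv2.resize(t["color"][130:200,240:330],(400,311),interpolation=2),cv2.resize(s["color"][180:320,220:420],(400,311),interpolation=2)])[:,:,::-1])
E
```

```text
(no output)
```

View pics/m3.png

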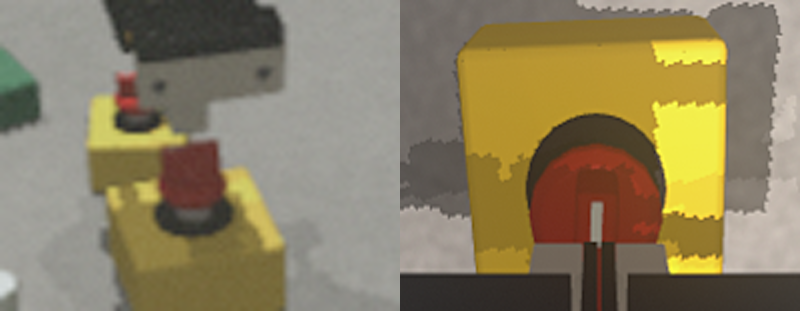

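The tips still sit above the bar with no force. By both views the real fingertip is about 25-30 mm above the reported TCP. Continuing down by feel, with the bar top (0.098 m) as the gauge.

carry_out(
  deltas=[
    [[0,0,0.005,0,-1],[0,0,0.01,0,-1],[0,0,0.01,0,-1]],
  ],
)

```text
clock: 7.65
tool_pos: [0.5035, -0.302, 0.0718]
orientation: [-180.0, 0.0, -19.2]
force: [0.2, 0.1, -0.2]
opening: 0.0007
gripper_force: 0.0
```

carry_out(
  deltas=[
    [[0,0,0.005,0,-1],[0,0,0.01,0,-1],[0,0,0.01,0,-1]],
  ],
)

```text
clock: 7.95
tool_pos: [0.5035, -0.302, 0.0698]
orientation: [-180.0, 0.0, -19.2]
force: [-0.2, -0.7, -0.1]
opening: 0.0004
gripper_force: 0.0
```

```bash
python3 - <<'E'
from h import *
s=ctrl.snapshot("wrist"); p=ctrl.get_obs()["tool_pos"]; xt=np.array([np.cos(np.radians(-19.2)),np.sin(np.radians(-19.2)),0])
for h in(0,.01,.02,.03,.04): print(h,[np.round(proj(s,p+xt*f+[0,0,h])[1],1) for f in(-.0095,0,.0095,.015)])
c=s["color"]; print(c[280:296,300].tolist())
E
```

```text
0 [np.float64(289.0), np.float64(275.1), np.float64(260.8), np.float64(252.3)]
0.01 [np.float64(296.1), np.float64(281.7), np.float64(266.8), np.float64(258.0)]
0.02 [np.float64(304.0), np.float64(289.0), np.float64(273.5), np.float64(264.3)]
0.03 [np.float64(312.6), np.float64(297.0), np.float64(280.8), np.float64(271.2)]
0.04 [np.float64(322.2), np.float64(305.9), np.float64(289.0), np.float64(278.9)]
[[117, 44, 29], [118, 46, 30], [117, 45, 29], [117, 45, 31], [118, 45, 32], [116, 44, 28], [117, 44, 30], [117, 43, 29], [117, 39, 24], [115, 66, 56], [109, 105, 93], [113, 102, 90], [113, 102, 89], [112, 100, 89], [112, 101, 88], [111, 100, 88]]
```

carry_out(
  deltas=[
    [[0,0,0.005,0,-1],[0,0,0.01,0,-1],[0,0,0.015,0,-1],[0,0,0.015,0,-1]],
  ],
)

```text
clock: 8.4
tool_pos: [0.5035, -0.302, 0.0668]
orientation: [180.0, 0.0, -19.2]
force: [0.6, -0.1, 0.6]
opening: 0.0003
gripper_force: 0.0
```

carry_out(
  deltas=[
    [[0,0,0.005,0,-1],[0,0,0.01,0,-1],[0,0,0.01,0,-1]],
  ],
)

```text
clock: 8.7
tool_pos: [0.5035, -0.302, 0.0648]
orientation: [-180.0, 0.0, -19.2]
force: [0.4, 0.3, -0.4]
opening: 0.0001
gripper_force: 0.0
```

```bash
python3 - <<'E'
from h import *
p=ctrl.get_obs()["tool_pos"]; tiles=[]
for v,(x,y,w,h) in dict(scene=(250,125,72,54),top=(400,225,64,48),wrist=(240,200,160,120)).items():
    s=ctrl.snapshot(v); im=cv2.resize(s["color"][y:y+h,x:x+w],(400,300),interpolation=cv2.INTER_CUBIC)
    for q,c in((p,(0,255,255)),(p+[0,0,.03],(0,255,0)),(np.array([.504,-.301,.098]),(255,0,255))):
        u=proj(s,q); cv2.circle(im,(int((u[0]-x+.5)*400/w),int((u[1]-y+.5)*300/h)),3,c,-1)
    tiles.append(im)
s=ctrl.snapshot("scene"); tiles.append(cv2.resize(s["color"][60:210,200:400],(400,300),interpolation=cv2.INTER_CUBIC))
cv2.imwrite("pics/m4.png",np.vstack([np.hstack(tiles[:2]),np.hstack(tiles[2:])])[:,:,::-1])
E
```

```text
(no output)
```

View pics/m4.png

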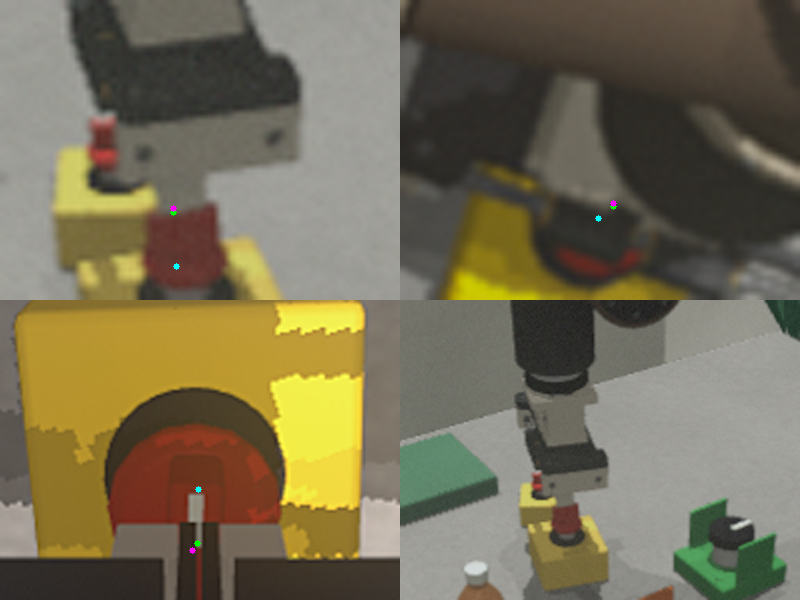

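The fingertips now meet the bar top in the scene view, at panel (175,205), on my bar point. So the true tip is about 33 mm above the reported TCP. The last 1-2 mm should make contact.

carry_out(
  deltas=[
    [[0,0,0.005,0,-1],[0,0,0.01,0,-1],[0,0,0.01,0,-1]],
  ],
)

```text
clock: 9.2
tool_pos: [0.5035, -0.302, 0.0628]
orientation: [-180.0, 0.0, -19.2]
force: [-0.2, -0.3, -0.4]
opening: 0.0005
gripper_force: 0.0
```

carry_out(
  deltas=[
    [[0,0,0.005,0,-1],[0,0,0.01,0,-1],[0,0,0.01,0,-1]],
  ],
)

```text
clock: 9.5
tool_pos: [0.5035, -0.302, 0.0608]
orientation: [-180.0, 0.0, -19.2]
force: [-0.1, -0.5, -0.3]
opening: 0.0005
gripper_force: 0.0
```

carry_out(
  deltas=[
    [[0,0,0.005,0,-1],[0,0,0.01,0,-1],[0,0,0.01,0,-1]],
  ],
)

```text
clock: 9.8
tool_pos: [0.5036, -0.302, 0.0589]
orientation: [180.0, 0.0, -19.2]
force: [-0.8, -0.5, -0.2]
opening: 0.0008
gripper_force: 0.0
```

carry_out(
  deltas=[
    [[0,0,0.005,0,-1],[0,0,0.01,0,-1],[0,0,0.01,0,-1]],
  ],
)

```text
clock: 10.1
tool_pos: [0.5037, -0.3021, 0.057]
orientation: [180.0, -0.0, -19.2]
force: [-0.0, 0.1, 2.3]
opening: 0.0004
gripper_force: 1.2
```

carry_out(
  deltas=[
    [[0,0,0.005,0,-1],[0,0,0.01,0,-1],[0,0,0.01,0,-1]],
  ],
)

```text
clock: 10.4
tool_pos: [0.5037, -0.3021, 0.055]
orientation: [180.0, -0.0, -19.2]
force: [0.3, 0.1, 3.6]
opening: 0.0001
gripper_force: 1.7
```

Contact at reported z≈0.058 against the known 0.098, so true tip = reported TCP + 40 mm. That also matches the row analysis. Pressing fully.

carry_out(
  deltas=[
    [[0,0,0.01,0,-1],[0,0,0.016,0,-1],[0,0,0.019,0,-1],[0,0,0.019,0,-1],[0,0,0.019,0,-1]],
  ],
)

```text
clock: 10.9
tool_pos: [0.504, -0.3023, 0.0525]
orientation: [180.0, -0.1, -19.1]
force: [-2.6, 2.2, 13.4]
opening: 0.0002
gripper_force: 6.8
```

carry_out(
  deltas=[
    [[0,0,-0.04,0,-1],[0,0,-0.1,0,0],[0,0,-0.1,0,0],[0,0,-0.1,0,0],[0,0,-0.1,0,0]],
  ],
)

```text
clock: 11.4
tool_pos: [0.5032, -0.3019, 0.0707]
orientation: [-180.0, 0.0, -19.2]
force: [0.1, 0.6, 0.4]
opening: 0.0268
gripper_force: 0.0
```

carry_out(
  deltas=[
    [[0,0,0.05,0,0],[0,0,0.1,0,0],[0,0,0.135,0,0],[0,0,0.145,0,0],[0,0,0.145,0,0]],
  ],
)

```text
clock: 11.9
tool_pos: [0.5032, -0.302, 0.0414]
orientation: [180.0, 0.1, -19.2]
force: [-0.2, 0.0, -0.1]
opening: 0.0443
gripper_force: 0.0
```

carry_out(
  deltas=[
    [[0,0,0,0,-1],[0,0,0,0,-1],[0,0,0,0,-1],[0,0,0,0,-1],[0,0,0,0,-1]],
  ],
)

```text
clock: 12.4
tool_pos: [0.504, -0.3014, 0.0423]
orientation: [-179.9, -0.0, -19.2]
force: [0.2, 5.5, 0.8]
opening: 0.0115
gripper_force: 29.9
```

Gripped at 11.5 mm. Turning clockwise (positive about the tool z).

carry_out(
  deltas=[
    [[0,0,0,0.02,-1],[0,0,0,0.04,-1],[0,0,0,0.06,-1],[0,0,0,0.08,-1],[0,0,0,0.1,-1]],
  ],
)

```text
clock: 12.9
tool_pos: [0.5032, -0.3022, 0.0424]
orientation: [180.0, 0.0, -55.4]
force: [-2.2, -2.5, 2.7]
opening: 0.0116
gripper_force: 29.9
```

carry_out(
  deltas=[
    [[0,0,0,0.015,-1],[0,0,0,0.03,-1],[0,0,0,0.045,-1],[0,0,0,0.06,-1],[0,0,0,0.06,-1]],
  ],
)

```text
clock: 13.4
tool_pos: [0.5024, -0.3024, 0.0422]
orientation: [179.9, 0.0, -76.9]
force: [-4.7, -3.2, 2.2]
opening: 0.0122
gripper_force: 29.9
```

```bash
python3 - <<'E'
from h import *
o=ctrl.get_obs();print(o["orientation"],o["moment"],o["force"],o["tool_pos"],o["joint_pos"])
E
```

```text
[ 1.79893779e+02  1.22388271e-02 -7.68543508e+01] [-1.14349145  1.54749404 -0.06168051] [-4.66044397 -3.242412    2.19764547] [ 0.50243144 -0.30242617  0.04217915] [-1.19285420e+01  1.99475319e+01 -2.11265750e+01  4.49393521e-02
 -4.90272994e+01  2.50447058e+01]
```

carry_out(
  deltas=[
    [[0,0,0,0.012,-1],[0,0,0,0.023,-1],[0,0,0,0.023,-1]],
  ],
)

```text
clock: 13.7
tool_pos: [0.5022, -0.3024, 0.042]
orientation: [179.9, 0.0, -85.0]
force: [-3.9, -4.0, 2.4]
opening: 0.0119
gripper_force: 29.9
```

```bash
python3 - <<'E'
from h import *
o=ctrl.get_obs();print(o["orientation"],o["moment"],o["force"])
E
```

```text
[ 1.79863031e+02  5.18964383e-03 -8.50149591e+01] [-1.32935164  1.78884401 -0.0050131 ] [-3.91971751 -3.96118015  2.36947237]
```

carry_out(
  deltas=[
    [[0,0,0,0.01,-1],[0,0,0,0.016,-1],[0,0,0,0.016,-1]],
  ],
)

```text
clock: 14.0
tool_pos: [0.5019, -0.3024, 0.042]
orientation: [179.8, -0.0, -90.7]
force: [-5.5, -3.6, 1.4]
opening: 0.0118
gripper_force: 29.9
```

```bash
python3 - <<'E'
from h import *
o=ctrl.get_obs();print(o["orientation"],o["moment"],o["force"])
E
```

```text
[ 1.79843675e+02 -3.83499518e-03 -9.07162301e+01] [-1.32605983  1.96046113 -0.0641791 ] [-5.48069302 -3.64831544  1.3576985 ]
```

carry_out(
  deltas=[
    [[0,0,0,0.01,-1],[0,0,0,0.014,-1],[0,0,0,0.014,-1]],
  ],
)

```text
clock: 14.3
tool_pos: [0.502, -0.3024, 0.042]
orientation: [179.8, -0.0, -95.7]
force: [-5.2, -3.6, 2.2]
opening: 0.0123
gripper_force: 31.1
```

```bash
python3 - <<'E'
from h import *
o=ctrl.get_obs();print(o["orientation"],o["moment"],o["force"])
E
```

```text
[ 1.79835630e+02 -3.14676091e-02 -9.56555024e+01] [-1.16865651  1.9745753   0.7461163 ] [-5.22156223 -3.60397076  2.17097098]
```

The moment about z jumped to 0.75 N m, so the end stop is reached. Releasing and rising.

carry_out(
  deltas=[
    [[0,0,0,-0.006,0],[0,0,0,-0.006,0],[0,0,0,-0.006,0],[0,0,-0.2,-0.006,0],[0,0,-0.45,-0.006,0]],
  ],
)

```text
clock: 14.8
tool_pos: [0.5021, -0.3013, 0.1309]
orientation: [179.7, 0.1, -93.7]
force: [2.3, -1.3, -0.4]
opening: 0.0428
gripper_force: 0.0
```

carry_out(
  deltas=[
    [[0,0,-0.3,-0.02,1],[0,0,-0.4,-0.045,1],[0,0,-0.4,-0.07,1],[0,0,-0.4,-0.09,1],[0,0,-0.4,-0.11,1]],
  ],
)

```text
clock: 15.3
tool_pos: [0.504, -0.3018, 0.2126]
orientation: [-179.9, -0.0, -53.7]
force: [-0.0, 0.3, -0.8]
opening: 0.0782
gripper_force: 0.0
```

```bash
python3 - <<'E'
from h import *
o=ctrl.get_obs();print(o["orientation"],o["tool_pos"],o["joint_pos"])
move([.46,0.0,.22],0)
s=ctrl.snapshot("wrist")
c=s["color"].astype(int); w=(c.min(2)>150)
p=proj(s,[.504,-.301,.088]); print(p,[ (d["p"],d["centre"],atz(s,d["centre"],.088)) for d in ctrl.spot_point(s,"stop_bar")])
E
```

```text
[-1.79935456e+02 -4.23223543e-02 -5.37382672e+01] [ 0.50399501 -0.30180968  0.21263949] [-1.18733934e+01  1.14091168e+01 -8.53896453e+00 -2.10977513e-02
 -6.99773263e+01  4.81423609e+01]
delta [-1.3469 -0.7152 -0.037 ] turn -0.1493 dist 0.305 turndeg -53.7
[np.float64(318.947455065318), np.float64(224.89222070350883)] [(0.82, [434.7, 133.5], array([ 0.47038635, -0.43080639,  0.088     ])), (0.73, [321.1, 227.6], array([ 0.50071897, -0.30004734,  0.088     ]))]
```

carry_out(
  deltas=[
    [[-0.99,-0.53,0,-0.11,1],[-0.99,-0.53,0,-0.11,1],[-0.99,-0.53,0,-0.11,1],[-0.99,-0.53,0,-0.11,1],[-0.99,-0.53,0,-0.11,1]],
  ],
)

```text
clock: 15.9
tool_pos: [0.4728, -0.0767, 0.2125]
orientation: [-179.9, -0.1, -14.3]
force: [0.9, -0.9, -0.2]
opening: 0.0876
gripper_force: 0.0
```

```bash
python3 - <<'E'
from h import *
o=ctrl.get_obs();print(o["orientation"],o["tool_pos"],o["joint_pos"])
move([.47,0.18,.22],4)
E
```

```text
[-1.79941695e+02 -5.01379253e-02 -1.42883122e+01] [ 0.47275872 -0.07668537  0.21250558] [ 1.43681226e+01  6.85206835e-01 -2.08426875e+01 -2.91680116e-02
 -6.84001509e+01  6.13543111e+01]
delta [-0.3301 -1.2404 -0.0365] turn -0.0508 dist 0.257 turndeg -18.3
```

carry_out(
  deltas=[
    [[-0.26,-1,-0.1,-0.05,1],[-0.26,-1,-0.1,-0.05,1],[-0.26,-1,-0.1,-0.05,1],[-0.26,-1,-0.1,-0.05,1],[-0.26,-1,-0.1,-0.05,1]],
  ],
)

```text
clock: 16.4
tool_pos: [0.4733, 0.1317, 0.2328]
orientation: [-179.9, -0.1, 3.5]
force: [0.7, -0.8, -0.8]
opening: 0.0875
gripper_force: 0.0
```

carry_out(
  deltas=[
    [[0,-0.3,0,0,1],[0,-0.36,0,0,1],[0,-0.36,0,0,1]],
  ],
)

```text
clock: 16.7
tool_pos: [0.4685, 0.2014, 0.2318]
orientation: [-180.0, 0.0, 3.5]
force: [-0.2, -0.1, 0.2]
opening: 0.0877
gripper_force: 0.0
```

```bash
cat > look.py <<'E'
from h import *
np.set_printoptions(precision=4,suppress=True)
o=ctrl.get_obs();print(o["orientation"],o["tool_pos"],o["joint_pos"])
s=ctrl.snapshot("wrist"); np.save("wl.npy",s["color"]); save(s,"wl")
for n,z in(("housing_center",.06),("housing_outlet",.056),("cabinet",0),("door_top",.095),("reader_spot",.075)):
    print(n,[(round(d["p"],2),np.round(d["centre"]),atz(s,d["centre"],z)[:2]) for d in ctrl.spot_point(s,n)[:2]])
c=s["color"]
# blue body and bright disc
hsv=cv2.cvtColor(c,cv2.COLOR_RGB2HSV)
m=cv2.inRange(hsv,(100,90,30),(125,255,255)); n,l,st,ce=cv2.connectedComponentsWithStats(m)
for i in range(1,n):
    if st[i,4]>200: print("blue",st[i],ce[i])
for d in ctrl.silhouettes(s,"housing_center")[:1]: print("sil",d["p"],d["centre"],d["mask"].sum())
E
python3 look.py
```

```text
[-179.998     0.0149    3.4632] [0.4685 0.2014 0.2318] [ 45.3478   3.2315 -15.6424  -0.0121 -71.1358  48.1193]
housing_center [(0.71, array([311., 119.]), array([0.5658, 0.2151]))]
housing_outlet [(0.79, array([317., 158.]), array([0.527 , 0.2075]))]
cabinet [(0.83, array([266., 176.]), array([0.4977, 0.2688]))]
door_top [(0.95, array([400., 160.]), array([0.5331, 0.1284]))]
reader_spot [(0.56, array([310., 236.]), array([0.4461, 0.2104]))]
blue [287  90  50  51 718] [314.5682 113.7674]
sil 0.61 [314.8, 120.2] 2680
```

```bash
python3 - <<'E'
from h import *
np.set_printoptions(precision=4,suppress=True)
s=ctrl.snapshot("scene"); y=np.radians(-19.2); xt=np.array([np.cos(y),np.sin(y),0]); yt=np.array([np.sin(y),-np.cos(y),0]); p=np.array([.5035,-.302,.0648])
print("want corners (269.8,158.3),(304,153.4)")
for b in(-.097,-.065):
  for H in(.066,.086,.106,.126): print(b,H,[np.round(proj(s,p+xt*a+yt*b+[0,0,H]),1) for a in(.039,-.039)])
w=ctrl.snapshot("wrist"); c=w["color"]; hsv=cv2.cvtColor(c,cv2.COLOR_RGB2HSV)
def pca(m,z,w=w):
    ys,xs=np.nonzero(m); P=np.array([atz(w,[x,y],z)[:2] for x,y in zip(xs,ys)]); q=P-P.mean(0); e,V=np.linalg.eigh(q.T@q/len(q)); v=V[:,1]*np.sign(V[0,1])
    return len(P),P.mean(0),np.degrees(np.arctan2(v[1],v[0])),2*np.sqrt(3*e)
roi=np.zeros(c.shape[:2],np.uint8); roi[80:190,280:360]=1
br=(cv2.inRange(hsv,(8,70,50),(30,255,255))>0)&(roi>0); print("brass",pca(br,.056))
bl=cv2.inRange(hsv,(95,60,20),(130,255,255))*roi
cn=max(cv2.findContours(bl,0,2)[0],key=cv2.contourArea); print("blue rect",cv2.minAreaRect(cn))
wh=((c.min(2)>110)&(hsv[...,1]<60)&(roi>0)&(cv2.drawContours(np.zeros_like(roi),[cv2.convexHull(cn)],-1,1,-1)>0)); print("disc",pca(wh,.09))
E
```

```text
want corners (269.8,158.3),(304,153.4)
-0.097 0.066 [array([272.3, 173.6]), array([304. , 169.1])]
-0.097 0.086 [array([271.8, 166.5]), array([303.9, 162. ])]
-0.097 0.106 [array([271.3, 159.2]), array([303.8, 154.8])]
-0.097 0.126 [array([270.7, 151.8]), array([303.6, 147.4])]
-0.065 0.066 [array([269.8, 166.4]), array([301. , 162.1])]
-0.065 0.086 [array([269.3, 159.4]), array([300.8, 155.1])]
-0.065 0.106 [array([268.7, 152.2]), array([300.6, 148. ])]
-0.065 0.126 [array([268.2, 144.8]), array([300.4, 140.6])]
brass (225, array([0.5374, 0.2088]), np.float64(5.218538541937554), array([0.015 , 0.0161]))
blue rect ((309.170654296875, 116.95051574707031), (50.53384017944336, 48.72279739379883), 83.2901611328125)
disc (1373, array([0.5679, 0.2142]), np.float64(76.17425178570394), array([0.0343, 0.0355]))
```

The gripper body's corners in the scene view also fit a 40 mm rise exactly. So the reported z is simply 40 mm low, and the gripper geometry is otherwise as stated. The housing is at (0.567, 0.2145) with yaw about 9°. Aiming for true TCP z = 0.051, which is reported 0.011.

```bash
python3 - <<'E'
from h import *
move([.567,.2145,.12],9)
E
```

```text
delta [ 0.4952 -0.051   0.5616] turn -0.0154 dist 0.15 turndeg -5.6
```

carry_out(
  deltas=[
    [[0.25,-0.03,0.2,-0.015,1],[0.5,-0.051,0.35,-0.015,1],[0.495,-0.051,0.56,-0.015,1],[0.495,-0.051,0.56,-0.015,1],[0.495,-0.051,0.56,-0.015,1]],
  ],
)

```text
clock: 17.65
tool_pos: [0.5661, 0.214, 0.1184]
orientation: [179.9, 0.2, 8.9]
force: [-1.2, 0.5, 1.0]
opening: 0.0876
gripper_force: 0.0
```

```bash
python3 look.py; python3 - <<'E'
from h import *
move([.567,.2145,.011],9)
E
```

```text
[179.8698   0.2097   8.8518] [0.5661 0.214  0.1184] [ 39.1907  17.1797 -13.6415   0.0075 -59.4256  59.6574]
housing_center [(0.95, array([317., 244.]), array([0.5673, 0.2153])), (0.28, array([261., 283.]), array([0.5271, 0.2554]))]
housing_outlet [(0.85, array([321., 291.]), array([0.5258, 0.2061]))]
cabinet [(0.71, array([259., 282.]), array([0.4994, 0.2641]))]
door_top [(0.16, array([191., 213.]), array([0.5868, 0.3025]))]
reader_spot [(0.23, array([190., 208.]), array([0.5846, 0.31  ]))]
sil 0.78 [318.4, 244.6] 4625
delta [-0.003   0.0075  0.5558] turn -0.0002 dist 0.111 turndeg -0.1
```

Housing confirmed at (0.5673, 0.2153). Descending and closing.

carry_out(
  deltas=[
    [[0,0,0.15,-0.005,1],[0,0,0.3,-0.005,1],[0,0,0.42,-0.005,1],[0,0,0.5,-0.005,1],[0,0,0.54,-0.005,1]],
  ],
)

```text
clock: 18.5
tool_pos: [0.5662, 0.2151, 0.0114]
orientation: [180.0, 0.1, 10.7]
force: [0.0, -0.3, -0.4]
opening: 0.0878
gripper_force: 0.0
```

carry_out(
  deltas=[
    [[0,0,0,0,1],[0,0,0,0,-1],[0,0,0,0,-1],[0,0,0,0,-1],[0,0,0,0,-1]],
  ],
)

```text
clock: 19.0
tool_pos: [0.5671, 0.2155, 0.0128]
orientation: [-180.0, -0.1, 10.7]
force: [0.3, 0.6, 0.5]
opening: 0.061
gripper_force: 0.0
```

carry_out(
  deltas=[
    [[0,0,0,0,-1],[0,0,0,0,-1],[0,0,0,0,-1]],
  ],
)

```text
clock: 19.3
tool_pos: [0.5668, 0.2151, 0.0123]
orientation: [180.0, 0.0, 10.7]
force: [-0.8, -0.9, 2.0]
opening: 0.0435
gripper_force: 30.0
```

Gripped (43.5 mm, 30 N). Lifting 120 mm straight up.

carry_out(
  deltas=[
    [[0,0,-0.1,0,-1],[0,0,-0.25,0,-1],[0,0,-0.4,0,-1],[0,0,-0.55,0,-1],[0,0,-0.6,0,-1]],
  ],
)

```text
clock: 19.8
tool_pos: [0.568, 0.216, 0.135]
orientation: [-179.9, -0.2, 10.7]
force: [0.2, 1.1, -2.1]
opening: 0.0439
gripper_force: 30.0
```

```bash
python3 - <<'E'
from h import *
np.set_printoptions(precision=4,suppress=True)
o=ctrl.get_obs();p=o["tool_pos"];print(p,o["orientation"],o["opening"],o["gripper_force"],o["force"])
zc=p[2]+.04+.009   # housing centre height
for v in("wrist","scene","top"):
    s=ctrl.snapshot(v)
    for n,dz in(("housing_center",0),("housing_outlet",-.004)):
        print(v,n,[(round(d["p"],2),np.round(d["centre"]),atz(s,d["centre"],zc+dz)[:2]) for d in ctrl.spot_point(s,n)[:2]])
    if v!="wrist": 
        print(v,"spot",[(round(d["p"],2),atz(s,d["centre"],.075)[:2]) for d in ctrl.spot_point(s,"reader_spot")[:2]])
        for d in ctrl.silhouettes(s,"reader_spot")[:2]: print("sil",d["p"],np.round(d["centre"]),d["mask"].sum())
move([.56,.05,.13],0)
E
```

```text
[0.568 0.216 0.135] [-179.9151   -0.2129   10.7326] 0.04394945763871096 29.991004765033722 [ 0.2124  1.1495 -2.0901]
wrist housing_center [(0.57, array([319., 312.]), array([0.5693, 0.2157]))]
wrist housing_outlet [(0.6, array([318., 377.]), array([0.5286, 0.2089]))]
scene housing_center [(0.7, array([395., 265.]), array([0.5747, 0.2171])), (0.52, array([428., 362.]), array([0.6672, 0.3967]))]
scene housing_outlet []
scene spot [(0.7, array([ 0.5135, -0.0316])), (0.67, array([ 0.3333, -0.1681]))]
sil 0.94 [334. 237.] 2263
sil 0.74 [353. 183.] 1185
top housing_center [(0.72, array([215., 221.]), array([0.56  , 0.2121])), (0.2, array([388., 198.]), array([ 0.6236, -0.1826]))]
top housing_outlet [(0.58, array([216., 241.]), array([0.5142, 0.2083]))]
top spot [(0.97, array([ 0.3346, -0.1648])), (0.85, array([ 0.5092, -0.0494]))]
sil 0.78 [375. 329.] 2060
sil 0.64 [430. 261.] 256
delta [-0.1864  0.8054  0.0092] turn 0.0298 dist 0.165 turndeg 10.7
```

Held and centred on the tool, at step-3 height. Carrying it over the door to a viewpoint short of the reader.

carry_out(
  deltas=[
    [[-0.1,0.15,0,0.01,-1],[-0.25,0.35,0,0.02,-1],[-0.4,0.55,0,0.03,-1],[-0.55,0.75,0,0.03,-1],[-0.6,0.8,0,0.03,-1]],
  ],
)

```text
clock: 20.95
tool_pos: [0.4757, 0.0324, 0.1322]
orientation: [180.0, 0.1, -0.2]
force: [1.2, 1.2, -2.8]
opening: 0.0437
gripper_force: 30.0
```

```bash
python3 - <<'E'
from h import *
o=ctrl.get_obs();print(o["tool_pos"],o["orientation"],o["opening"])
move([.425,-.05,.135],0)
E
```

```text
[0.475724   0.03238447 0.13216333] [ 1.79986776e+02  6.84820100e-02 -2.10968401e-01] 0.0436596627133936
delta [-0.2521  0.4129 -0.0138] turn -0.0006 dist 0.097 turndeg -0.2
```

carry_out(
  deltas=[
    [[-0.1,0.15,0,0,-1],[-0.2,0.3,0,0,-1],[-0.25,0.41,0,0,-1],[-0.25,0.41,0,0,-1],[-0.25,0.41,0,0,-1]],
  ],
)

```text
clock: 21.45
tool_pos: [0.4289, -0.0464, 0.1326]
orientation: [-180.0, -0.1, -0.1]
force: [0.6, 0.6, -2.1]
opening: 0.0435
gripper_force: 30.0
```

```bash
python3 - <<'E'
from h import *
np.set_printoptions(precision=4,suppress=True)
o=ctrl.get_obs();print(o["tool_pos"],o["orientation"])
s=ctrl.snapshot("wrist"); c=s["color"]; save(s,"rd")
for d in ctrl.spot_point(s,"reader_spot")[:2]: print("spot",d["p"],d["centre"],atz(s,d["centre"],.075))
for d in ctrl.silhouettes(s,"reader_spot")[:2]: print("sil",d["p"],d["centre"],d["mask"].sum(),np.nonzero(d["mask"].any(0))[0][[0,-1]],np.nonzero(d["mask"].any(1))[0][[0,-1]])
hsv=cv2.cvtColor(c,cv2.COLOR_RGB2HSV)
m=cv2.inRange(hsv,(5,150,60),(20,255,255)); n,l,st,ce=cv2.connectedComponentsWithStats(m)
for i in range(1,n):
    if st[i,4]>80: print("orange",st[i],ce[i],atz(s,ce[i],.085)[:2])
p=o["tool_pos"]; print("proj held bottom front",proj(s,p+[.03,0,.019]))
E
```

```text
[ 0.4289 -0.0464  0.1326] [-179.9761   -0.0804   -0.1428]
spot 0.83 [322.5, 144.6] [ 0.5052 -0.0491  0.075 ]
sil 0.93 [438.9, 281.4] 4080 [382 498] [264 307]
sil 0.7 [321.3, 136.9] 19231 [241 397] [ 73 209]
orange [388  99  10  89 616] [392.6705 142.9075] [ 0.5066 -0.0972]
orange [ 242  103   24   89 1275] [253.2275 150.1529] [ 0.502  -0.0012]
orange [627 132  13  45 372] [633.4086 154.6559] [ 0.5003 -0.2712]
orange [   0  204   63   45 1766] [ 33.9887 228.8596] [0.4465 0.1702]
proj held bottom front [np.float64(318.4621406438177), np.float64(237.6044528593122)]
```

View pics/rd.png

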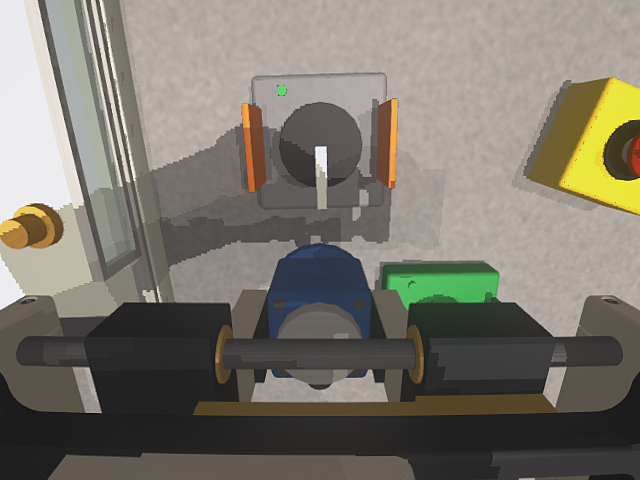

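The picture shows the head disc at (320,145), its line running down to (321,208), the plates at columns 248 and 390, and the housing held straight between the fingers at (319,310) with nothing else touched. Now refining the head centre and yaw numerically.

```bash
python3 - <<'E'
from h import *
np.set_printoptions(precision=4,suppress=True)
s=ctrl.snapshot("wrist"); c=s["color"]; g=c.astype(int).max(2)
# white line
m=np.zeros(g.shape,bool); m[150:206,308:334]=(c[150:206,308:334].min(2)>135)
mid=[]
for r in list(range(150,180,3)):
    x=np.nonzero(m[r])[0]
    if len(x): mid.append(atz(s,[x.mean(),r],.075)[:2])
mid=np.array(mid); k=np.polyfit(mid[:,0],mid[:,1],1); print("line yaw",np.degrees(np.arctan(k[0])),"y at .505",np.polyval(k,.505),len(mid))
# head disc
d=(g<75).astype(np.uint8); roi=np.zeros_like(d); roi[95:192,270:372]=1; d*=roi; 
n,l,st,ce=cv2.connectedComponentsWithStats(d); i=l[130,310]; print("head comp",st[i])
cn=max(cv2.findContours((l==i).astype(np.uint8),0,1)[0],key=cv2.contourArea)[:,0]
P=np.array([atz(s,q,.075)[:2] for q in cn if q[1]<150]); A=np.c_[2*P,np.ones(len(P))]; x=np.linalg.lstsq(A,(P**2).sum(1),rcond=None)[0]; print("upper-arc circle",x[:2],np.sqrt(x[2]+x[:2]@x[:2]))
P=np.array([atz(s,q,.075)[:2] for q in cv2.convexHull(cn)[:,0]]); print("all",P.min(0),P.max(0))
# base edges yaw at z=.03
for a,b in(((252,77),(386,73)),((255,206),(387,208))):
    A,B=atz(s,a,.03),atz(s,b,.03); print("base edge",A[:2],B[:2],np.degrees(np.arctan2(B[0]-A[0],-(B[1]-A[1]))))
E
```

```text
line yaw 2.2245416134682876 y at .505 -0.04740280338883539 10
head comp [     0      0    640    480 305860]
upper-arc circle [ 0.2979 -0.0454] 0.32930646065510716
all [ 0.1644 -0.3895] [0.6019 0.2995]
base edge [0.5565 0.0077] [ 0.5593 -0.0991] 1.4706650946925488
base edge [0.4517 0.011 ] [ 0.4498 -0.1059] -0.954660988456924
```

```bash
python3 - <<'E'
from h import *
np.set_printoptions(precision=4,suppress=True)
s=ctrl.snapshot("wrist"); c=s["color"]; g=c.astype(int).max(2)
print("row140",g[140,270:372:4],"col305",g[95:195:4,305])
r=cv2.medianBlur(c.max(2),3); ed=[]
for a in np.radians(np.arange(180,361,4)):   # upper half outward rays
    prof=[int(r[int(round(145+R*np.sin(a))),int(round(320+R*np.cos(a)))]) for R in range(28,50)]
    ed.append((320+np.cos(a)*(28.5+np.argmax(np.diff(prof))),145+np.sin(a)*(28.5+np.argmax(np.diff(prof)))))
P=np.array([atz(s,q,.075)[:2] for q in ed])
for _ in range(3):
    A=np.c_[2*P,np.ones(len(P))]; x=np.linalg.lstsq(A,(P**2).sum(1),rcond=None)[0]; R=np.sqrt(x[2]+x[:2]@x[:2]); e=abs(np.hypot(*(P-x[:2]).T)-R); P=P[e<max(.0015,2*np.median(e))]
print("circle",x[:2],R,len(P))
move([.5052,-.048,.10],1)
E
```

```text
row140 [103  95  95  65  63  93  89  89  90  91  90  90  90  92  92  92  93  93
  94  93  95  96  95  84 155 164] col305 [174 173 174  92  93  91  92  91  91  89  90  90  90  90  62  62  61  59
  59  60  57  58  50  83  96]
circle [ 0.5041 -0.0472] 0.029964353996403584 44
delta [0.3815 0.0117 0.1604] turn -0.0029 dist 0.083 turndeg -1.0
```

The head circle fits R = 29.96 mm (30 expected) at (0.5041, -0.0472), with yaw about +1°. Moving over it high first, then down.

carry_out(
  deltas=[
    [[0.1,0.002,0,-0.003,-1],[0.2,0.004,0,-0.003,-1],[0.3,0.006,0,-0.003,-1],[0.373,0.008,0.05,-0.003,-1],[0.373,0.008,0.16,-0.003,-1]],
  ],
)

```text
clock: 22.2
tool_pos: [0.5069, -0.047, 0.1009]
orientation: [-180.0, -0.2, 1.1]
force: [-0.2, 0.1, -4.0]
opening: 0.0438
gripper_force: 30.0
```

carry_out(
  deltas=[
    [[0,0,0,0,-1],[0,0,0,0,-1],[0,0,0,0,-1]],
  ],
)

```text
clock: 22.5
tool_pos: [0.5036, -0.0476, 0.1011]
orientation: [180.0, -0.1, 1.0]
force: [0.0, 0.2, -3.5]
opening: 0.0441
gripper_force: 30.0
```

```bash
cat > chk.py <<'E'
from h import *
np.set_printoptions(precision=4,suppress=True)
o=ctrl.get_obs();p=o["tool_pos"];print(p,o["orientation"],o["opening"],o["force"],o["clock"])
zc=p[2]+.049
for v in("wrist","scene","top"):
    s=ctrl.snapshot(v)
    for n,dz in(("housing_center",zc),("housing_outlet",zc-.004),("reader_spot",.075)):
        print(v,n,[(round(d["p"],2),np.round(d["centre"]),atz(s,d["centre"],dz)[:2]) for d in ctrl.spot_point(s,n)[:2]])
move([.5035,-.0472,.066],1)
E
python3 chk.py
```

```text
[ 0.5036 -0.0476  0.1011] [179.9988  -0.0623   1.032 ] 0.04411486802974641 [ 0.0102  0.2106 -3.5325] 22.5
wrist housing_center [(0.78, array([318., 312.]), array([ 0.5052, -0.0475]))]
wrist housing_outlet [(0.67, array([318., 376.]), array([ 0.4641, -0.048 ]))]
wrist reader_spot []
scene housing_center [(0.56, array([338., 194.]), array([ 0.5057, -0.0481]))]
scene housing_outlet [(0.24, array([434., 291.]), array([0.5316, 0.2779]))]
scene reader_spot [(0.69, array([338., 222.]), array([ 0.5073, -0.0417])), (0.28, array([477., 324.]), array([0.468 , 0.3411]))]
top housing_center [(0.54, array([327., 251.]), array([ 0.5028, -0.0454]))]
top housing_outlet []
top reader_spot [(0.6, array([329., 250.]), array([ 0.5194, -0.0481])), (0.6, array([375., 330.]), array([ 0.3267, -0.1639]))]
delta [ 0.0021 -0.0036  0.171 ] turn -0.0 dist 0.034 turndeg -0.0
```

carry_out(
  deltas=[
    [[0,0,0.05,0,-1],[0,0,0.1,0,-1],[0,0,0.14,0,-1],[0,0,0.165,0,-1],[0,0,0.17,0,-1]],
  ],
)

```text
clock: 23.6
tool_pos: [0.5025, -0.0481, 0.0651]
orientation: [180.0, 0.1, 1.0]
force: [0.5, 0.2, -2.5]
opening: 0.044
gripper_force: 30.0
```

carry_out(
  deltas=[
    [[0,0,0,0,-1],[0,0,0,0,-1],[0,0,0,0,-1],[0,0,0,0,-1],[0,0,0,0,-1]],
  ],
)

```text
clock: 24.1
tool_pos: [0.5032, -0.0479, 0.0664]
orientation: [-180.0, -0.0, 1.0]
force: [0.7, -0.0, -2.6]
opening: 0.0437
gripper_force: 30.0
```

```bash
python3 chk.py
```

```text
[ 0.5032 -0.0479  0.0664] [-179.9941   -0.0255    0.9999] 0.04372798435027261 [ 0.7478 -0.0279 -2.5733] 24.1
wrist housing_center [(0.96, array([318., 313.]), array([ 0.5042, -0.0475]))]
wrist housing_outlet []
wrist reader_spot []
scene housing_center [(0.96, array([337., 209.]), array([ 0.5116, -0.0405]))]
scene housing_outlet []
scene reader_spot [(0.91, array([362., 175.]), array([ 0.3443, -0.1632])), (0.63, array([340., 222.]), array([ 0.5026, -0.0399]))]
top housing_center [(0.56, array([331., 254.]), array([ 0.5012, -0.0545]))]
top housing_outlet [(0.52, array([327., 274.]), array([ 0.4546, -0.0452]))]
top reader_spot [(0.9, array([377., 329.]), array([ 0.3309, -0.1684])), (0.85, array([328., 253.]), array([ 0.5114, -0.0478]))]
delta [ 0.0021 -0.0036  0.0007] turn -0.0 dist 0.001 turndeg -0.0
```

The housing is at (0.5042, -0.0475) over the head at (0.5041, -0.0472), with its full weight on the gripper and everything still. Handing in.

```bash
python3 -c "
from plant import ctrl
print(ctrl.close_job())"
```

```text
the job is handed in; nothing more can be done
None
```

I pressed the stop fully, let it spring up and turned its bar to the end stop, then handed in holding the housing upright and still about 1 cm above the reading head's centre, outlet along the white line; the hand-in returned no verdict.

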